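Offer up a dowelled divider for gluing

TASK

Lift the glue canister off the cabinet side by its bow handle and set it down upright in the steel drip tray beside it, then let go of it. Then pick up the dowelled divider, carry it over the hold-down clamps without it touching them, and finish while still holding it: upright and still over the cabinet side, each dowel lined up over a hole with the dowel tips about a centimetre clear of the wood, so that I can brush glue into the holes. Leave the other things on the bench where they are.

Things in the scene. Friction and masses are not known exactly. Their poses are not given: they have to be found in the camera images.
- stand: Fixed assembly stand: plywood board 240 (x) by 360 mm (y), top 40 mm above the bench. Clamped on it: the cabinet side, a brown board 200 mm (x) by 250 mm (y), 20 mm thick, its top face 60 mm above the bench. Origin on the bench under the centre of both; z up. Nothing on it is higher than the clamp posts (185 mm above the bench), but for the canister at first.
- clamp_left (a point): Top of the black handle (24 mm thick) of a blue screw hold-down clamp, 162 mm above the bench, at stand x=+65, y=+105 mm; its yellow pad presses on the cabinet side below. A blue arm links it to a steel post 19 mm thick at stand x=+65, y=+150 mm, top 185 mm above the bench. Part of the fixed stand.
- clamp_right (a point): Top of the black handle (24 mm thick) of a blue screw hold-down clamp, 162 mm above the bench, at stand x=-65, y=-105 mm; its yellow pad presses on the cabinet side below. A blue arm links it to a steel post 19 mm thick at stand x=-65, y=-150 mm, top 185 mm above the bench. Part of the fixed stand.
- hole_near (a point): Centre of the mouth of one 10.5 mm dowel hole, 16 mm deep, in the top face of the cabinet side (60 mm above the bench), on the stand's x axis at x=-48 mm.
- hole_far (a point): Centre of the mouth of the other, equal dowel hole, at x=+48 mm; the two holes are 96 mm apart.
- canister: Loose closed glue canister, white with a red lid, 84 mm across (lid 88 mm), 84 mm high, about 0.45 kg; starts standing on the middle of the cabinet side, between the holes. Origin at the centre of its underside, z up. Its wire bow handle is fixed upright and spans along y: a black grip tube 16 mm thick and 54 mm long along y, its centre line 122 mm above the underside (38 mm above the lid).
- canister_grip (a point): Centre of the canister's black grip tube, 122 mm above its underside; the tube runs along the canister's y.
- tray: Fixed shallow steel drip tray 220 mm (x) by 150 mm (y), rim 12 mm high, walls and floor 3 mm; on the left or the right of the stand. Origin on the bench under its centre. A glue brush lies in it across the end at about x=+81 mm.
- tray_spot (a point): Free place on the tray's floor (3 mm above the bench), 30 mm from the tray's centre towards -x of the tray: a good spot for the canister.
- bearers: Two fixed dark wooden bearers, 20 x 80 x 20 mm, lying 146 mm apart along x, on the other side of the stand from the tray; the divider stands on them. Origin on the bench midway between them.
- divider: Loose pale wooden divider board, 180 mm long (x), 20 mm thick (y), 70 mm high (z), about 0.18 kg; it stands on edge on the bearers, its lower edge 20 mm above the bench, with two 10 mm dowels pointing down from that edge, each 14 mm long. Origin at the middle of the lower edge (not the dowel tips). Both ends are alike: it may go either way round.
- dowel_a (a point): Centre of the tip of one dowel: x=-48, y=0, z=-14 mm in the divider's frame.
- dowel_b (a point): Centre of the tip of the other dowel: x=+48, y=0, z=-14 mm in the divider's frame.
- brush: Bystander: glue brush, 100 mm long, lying in the tray near its +x end.
- pencil: Bystander: flat orange carpenter's pencil, 114 mm long, 8 mm high, lying on the cabinet side near its edge at about stand x=+80, y=-62 mm.
- glue_bottle: Bystander: yellow glue bottle, 64 mm across, 190 mm high, behind the stand.
- mallet: Bystander: wooden mallet lying at the left of the bench, 65 mm high.
- tape: Bystander: yellow tape measure, 70 x 34 x 64 mm, behind the stand.
- square: Bystander: try square lying flat near the robot, left.
- chisel: Bystander: blue-handled chisel lying flat near the robot, right.
- dowel_jar: Bystander: jar with green cap, 76 mm across, 95 mm high, at the right of the bench.
There are look-alikes about, which are no part of the job. Leave any purple look-alike of the canister alone.

How it is judged (in metres and radians):
On the way, in this order (a step that is already met when the one before it is completed fails the run):
1. the canister is lifted clear of the cabinet side (z of canister in the frame of stand above 0.07 m and contact force between canister and stand below 0.1 N and contact force between the fingers and canister above 1 N), for 0.1 s.
2. the canister stands upright on the floor of the tray, let go and at rest (z of canister in the frame of tray below 0.008 m and angle between canister's own z axis and vertical below 0.06 rad and x of canister in the frame of tray between -0.11 and 0.11 m and y of canister in the frame of tray between -0.075 and 0.075 m and contact force between canister and tray above 1 N and contact force between the fingers and canister below 0.1 N and linear speed of canister below 0.02 m/s), for 0.2 s.
3. the divider is lifted off its bearers (height (world z) of divider above 0.05 m and contact force between the fingers and divider above 1 N), for 0.1 s.
At the end, for the whole second after the job is handed in: Divider held still, upright (within 4 deg), touching neither cabinet side nor clamps; both dowel tips 3 to 20 mm above the cabinet side's top face, each within 5 mm of its hole's centre seen from above (either way round); canister upright and at rest on the tray floor (contact force between the fingers and divider above 1 N and contact force between divider and stand below 0.1 N and angle between divider's own z axis and vertical below 0.07 rad and linear speed of each of divider, canister below 0.02 m/s and z of dowel_a in the frame of stand between 0.063 and 0.08 m and z of dowel_b in the frame of stand between 0.063 and 0.08 m and ((horizontal distance between dowel_a and hole_near below 0.005 m and horizontal distance between dowel_b and hole_far below 0.005 m) or (horizontal distance between dowel_b and hole_near below 0.005 m and horizontal distance between dowel_a and hole_far below 0.005 m)) and z of canister in the frame of tray below 0.008 m and angle between canister's own z axis and vertical below 0.06 rad and x of canister in the frame of tray between -0.11 and 0.11 m and y of canister in the frame of tray between -0.075 and 0.075 m and contact force between canister and tray above 1 N); the arm keeps its last pose, push and grip.
It fails at once if the divider knocks against the cabinet side or the hold-down clamps (contact force between divider and stand above 1 N).
It fails at once if the canister is tipped by more than 35 degrees (angle between canister's own z axis and vertical above 0.61 rad).
It fails at once if the canister is dropped (contact force between each of the fingers, the arm and canister below 0.05 N and linear speed of canister above 0.6 m/s).
It fails at once if a bystander is moved or upset (distance of any of glue_bottle, mallet, tape, square, chisel, dowel_jar, brush, pencil from where it was at the start of the episode above 0.03 m or angle between any of glue_bottle, dowel_jar, tape's own z axis and vertical above 0.5 rad).
It also fails if it takes over 66 s, if anything falls off the work surface, if the arm or the gripper's body presses on something with over 40 N, if the wrist force passes 120 N, or if a joint passes its speed limit or range.

ROBOT

A 6-joint arm with a two-finger parallel gripper is mounted at the origin on the work surface. World frame = base frame: x ahead of the robot, y to its left, z up, the work surface at z = 0. Lengths are in mm, angles in rad, forces in N, time in s.
With the tool pointing down it reaches from about 350 to 875 mm from the base axis. Payload 4.2 kg.
Tool frame: the origin (TCP) lies between the finger pads; the fingertips stand arm.tip_extent ahead of it and the grasp point (between the pads) lies 3 mm ahead of it (arm.tip_extent is the distance from the TCP to the fingertips, in mm); y points along the fingers, x is the direction in which the jaws open and shut, and the axes are right-handed (so a half turn about y gives the same grasp; the last joint's range is limited). The gripper opens to 85 mm and grips with 20 to 120 N. Pads are 22 mm wide; open, the fingers measure 114 mm over their backs; the gripper's body (76 mm by 85 mm) begins 54 mm behind the grasp point. The pads swing forward as they close: fully open they stand 13 mm farther back than shut.
Start: joints at [1.481, 0.385, 0.008, 0, -1.194, -0.259], TCP at [213.574, 587.355, 253.312] pointing down, gripper open.
Joint ranges: [-3.14, 3.14], [-1.21, 2.06], [-1.07, 1.41], [-3.16, 2.05], [-2.99, -0.16], [-3.1, 3.1]. Speed limits (rad/s): [2.79, 2.79, 3.14, 3.14, 3.14, 3.14].

INTERFACE

Orientations are given as a unit quaternion [x, y, z, w].
In Python, from bench import monitor, get_image, workorder, arm gives the robot as it stands. The module is installed in compiled form; this text tells all that it offers.
- The arm moves only by the tool arm_command, never from a script. Its argument "increments" is one flat list of numbers, 7 for each row, row after row: the turn, a rotation vector about the tool's x, y, z in rad, then the shift along the tool's x, y, z in m, then the closure in counts, from 0 (fully open) to 255 (shut). A call has 1 to 10 rows; each row is the pose to reach, as a shift and turn from the pose measured when the call began, along the tool's axes at that moment; what a row does not reach only later rows make up. A row lasts 1/8 s, in which the tool goes at most 62.5 mm and 10.7 degrees, less where a joint would pass 70% of its speed; a pose out of reach is approached as far as the arm can. A call with a gripper value outside its range is refused whole. The fingers move at their own pace and stop on an object; the grip force is fixed at half the most. Time passes only in rows, so rows that repeat a pose let the fingers close. It gives the time, the measured TCP pose, the force and the opening at its end, in the units of the state.
- monitor.read_state(): the state, without advancing time (a new reading comes with each control period).
- get_image(name): name is "side" or "top" or "wrist"; returns a dict with "image" (480x640x3 uint8, red, green, blue), "range_z" (480x640 float32, mm along the optical axis (not along the pixel's ray), 0 where there is no reading), "fx", "fy", "cx", "cy" (pixels), "k1" (the pictures are not rectified: a ray, as slopes to the right and down, at radius r is drawn at 1 + k1 r^2 times it, then the intrinsics apply), "rvec" (rotation vector, rad) and "tvec" (3), from world to camera coordinates, as OpenCV has them. Camera axes: x right, y down, z forward; pixel columns grow to the right and rows downward; lengths in mm; the calibration is good to about 2 mm. A picture is of the moment at which its call begins.
- workorder.job_done(): hands the job in, once; it reports no verdict.
The state is a dict: "clock": time; "joints": joint angles; "joint_vel": joint speeds; "joint_efforts": joint torques, N m; "position": TCP position; "ee_rot": TCP orientation; "contact_force": force on the tool from outside, world axes, zero at the start; "wrist_torque": the same for the moment, N m; "gripper_width": finger opening in mm.
Only numpy, scipy, OpenCV 4.12 (cv2) and the standard library are available. Lean on these libraries where they do the work, as an engineer would, in place of code of your own. Each camera call takes 0.05 s, during which the arm holds its last target.

## Working session

There is one attempt and no reset: what is moved stays moved. The work goes in short steps, Python scripts to look and compute and a tool call to move; the robot and the scene stay as the last step left them, time stands still between calls to the robot, and variables do not carry over. Pictures are saved under pics/ and viewed, and the job is handed in when it is done.

Besides the shell and the picture viewer there is one more tool, called after ">>>" as a command line: name --argument value ..., lists and objects as JSON in quotes. arm_command: Moves the arm, as the interface text tells. Its arguments: {"type":"object","properties":{"increments":{"type":"array","items":{"type":"number"}}},"required":["increments"]}

```bash
mkdir -p pics
python3 - <<'E'
from bench import monitor, get_image, workorder, arm
import cv2, numpy as np
s=monitor.read_state()
for k,v in s.items(): print(k,v)
print([a for a in dir(arm) if a[0]!='_'], arm.tip_extent)
for n in ("side","top","wrist"):
    d=get_image(n); cv2.imwrite(f"pics/{n}0.png",d["image"][:,:,::-1]); np.savez(f"{n}0.npz",**d)
    print(n,d["fx"],d["fy"],d["cx"],d["cy"],d["k1"],d["rvec"],d["tvec"])
E
```

```text
clock 0.0
joints [ 1.48061215e+00  3.85531374e-01  6.62210065e-03 -5.39787231e-04
 -1.19399963e+00 -2.58602901e-01]
joint_vel [ 0.00066294 -0.00012751  0.0017143  -0.00141598  0.00041065  0.00050869]
joint_efforts [-6.08408627e-04 -3.92285013e+01  1.88403726e+01  4.18639228e+00
 -4.55453672e-03 -8.45890526e-06]
position [213.38302687 586.86558421 252.22922669]
ee_rot [ 0.40621999 -0.57875521  0.57966774 -0.40498523]
contact_force [-0.35176573  0.10925497  0.79738201]
wrist_torque [ 0.02348374 -0.00942994 -0.03104275]
gripper_width 85.67721893614247
['IKError', 'tip_extent'] 22.0
side 605.5562673087313 605.5562673087313 316.83246834880447 239.49268528208356 -0.08490396065406529 [ 2.05256819 -0.55271938  0.29567215] [-452.88851276  240.35403066 1705.61840092]
top 474.0728687197265 474.0728687197265 322.38224725561014 240.77725184208893 0.022108302915291454 [ 2.13269348 -2.17916828  0.1227868 ] [  18.18585102  558.33243685 1502.19729092]
wrist 365.4143077304193 365.4143077304193 319.44253386115054 233.90365770448156 0.009638944852679037 [-1.68689152  2.40785708  0.37150924] [623.0527503  -38.84037374 380.52085419]
```

View pics/top0.png

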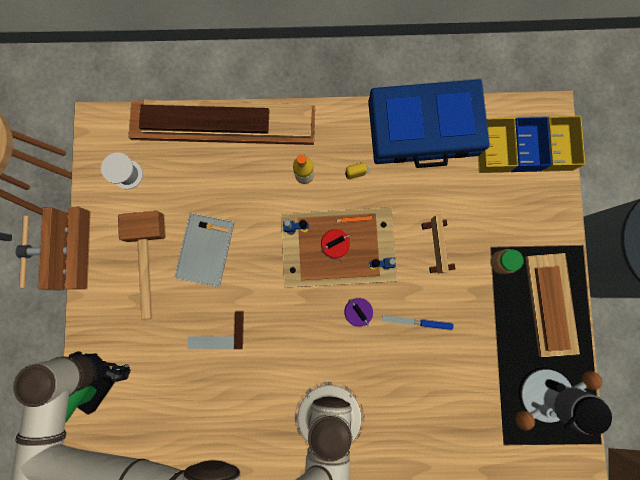

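View pics/side0.png

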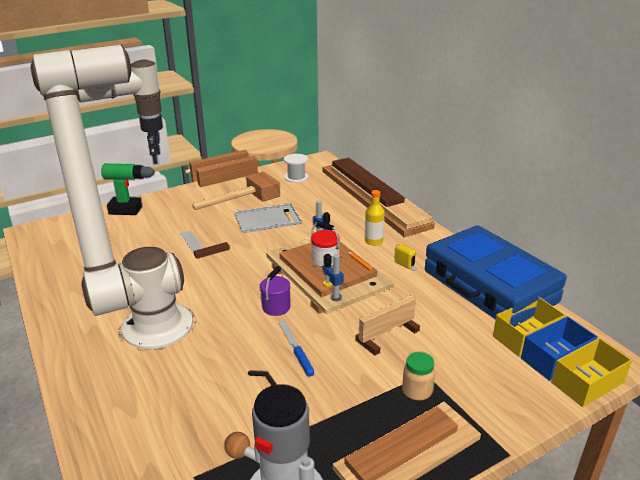

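View pics/wrist0.png

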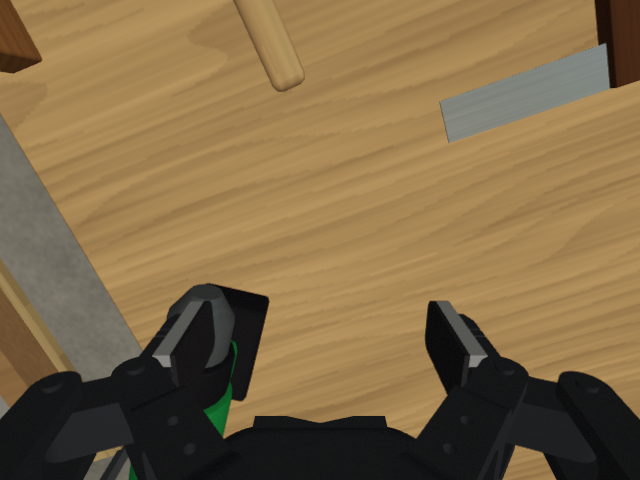

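```bash
cat > h.py <<'E'
import numpy as np, cv2
from scipy.spatial.transform import Rotation as R
def load(n): return dict(np.load(n+".npz"))
def K(d): return np.array([[d["fx"],0,d["cx"]],[0,d["fy"],d["cy"]],[0,0,1.]],float)
def rt(d): return cv2.Rodrigues(np.array(d["rvec"],float))[0], np.array(d["tvec"],float)
def dist(d): return np.array([float(d["k1"]),0,0,0])
def ray(d,px):
    p=cv2.undistortPoints(np.array(px,float).reshape(-1,1,2),K(d),dist(d)).reshape(-1,2)
    return np.c_[p,np.ones(len(p))]
def onplane(d,px,z):
    Rm,t=rt(d); r=ray(d,px)@Rm; c=-Rm.T@t
    return c+r*((z-c[2])/r[:,2])[:,None]
def proj(d,X):
    return cv2.projectPoints(np.array(X,float).reshape(-1,1,3),np.array(d["rvec"],float),np.array(d["tvec"],float),K(d),dist(d))[0].reshape(-1,2)
def cloud(d):
    h,w=d["range_z"].shape; u,v=np.meshgrid(np.arange(w),np.arange(h))
    r=ray(d,np.c_[u.ravel(),v.ravel()]); Rm,t=rt(d); z=d["range_z"].ravel()
    X=(r*z[:,None]-t)@Rm; X[z==0]=np.nan
    return X.reshape(h,w,3)
E
python3 - <<'E'
from h import *
from bench import monitor
s=monitor.read_state(); print(R.from_quat(s["ee_rot"]).as_matrix().round(3))
for n in ("side","top","wrist"):
    d=load(n+"0"); Rm,t=rt(d); print(n,"cam at",(-Rm.T@t).round(0), "axes", Rm.round(2).tolist())
E
```

```text
[[-0.342 -0.     0.94 ]
 [-0.94  -0.002 -0.342]
 [ 0.002 -1.     0.   ]]
side cam at [ -259. -1394.  1078.] axes [[0.87, -0.5, -0.01], [-0.26, -0.44, -0.86], [0.42, 0.75, -0.51]]
top cam at [ 374.   -2. 1559.] axes [[-0.02, -1.0, -0.01], [-0.99, 0.02, -0.12], [0.12, 0.01, -0.99]]
wrist cam at [287. 560. 373.] axes [[-0.34, -0.94, 0.0], [-0.9, 0.33, 0.3], [-0.29, 0.1, -0.95]]
```

Run:
```python
import cv2
im=cv2.imread("pics/top0.png")
cv2.imwrite("pics/c1.png",cv2.resize(im[200:295,270:410],None,fx=5.7,fy=5.7,interpolation=cv2.INTER_CUBIC))
cv2.imwrite("pics/c2.png",cv2.resize(im[205:295,170:250],None,fx=6,fy=6,interpolation=cv2.INTER_CUBIC))
cv2.imwrite("pics/c3.png",cv2.resize(im[205:285,405:475],None,fx=7,fy=7,interpolation=cv2.INTER_CUBIC))
```

```text
(no output)
```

View pics/c1.png

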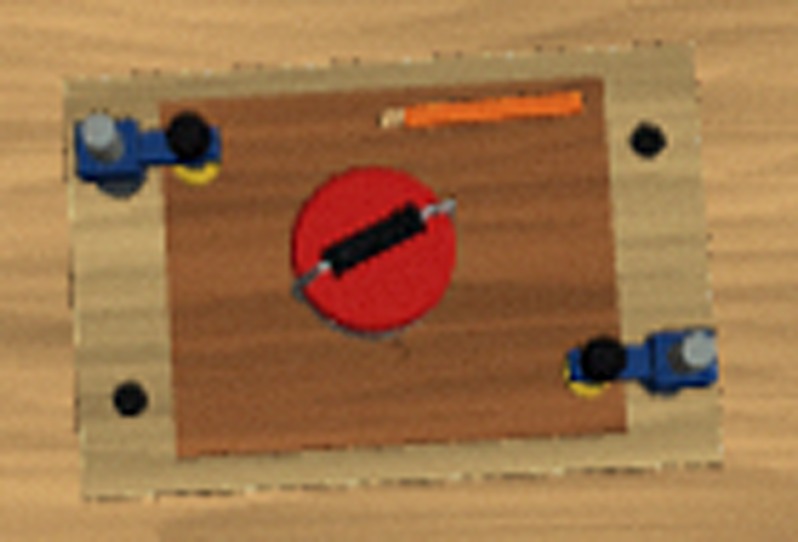

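View pics/c2.png

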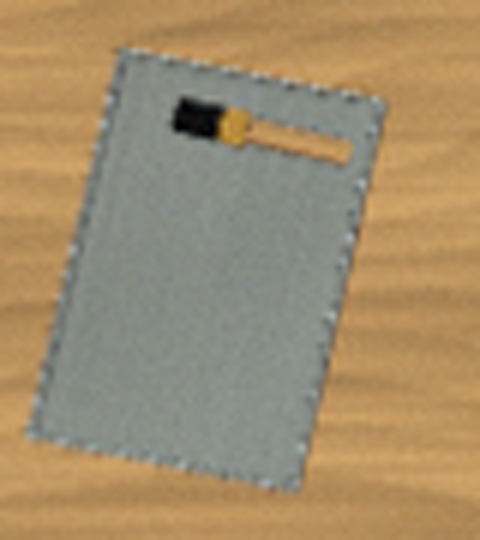

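View pics/c3.png

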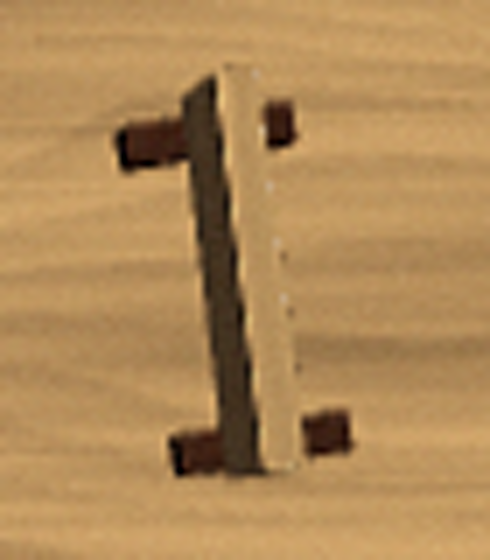

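Run:
```python
from h import *
d=load("top0")
def cr(p,f,o): return (np.array(p,float)+.5)/f-.5+np.array(o)
ply=onplane(d,cr([(64,80),(693,45),(720,462),(82,497)],5.7,(270,200)),40)
brd=onplane(d,cr([(160,100),(602,77),(627,430),(177,457)],5.7,(270,200)),60)
tray=onplane(d,cr([(122,50),(385,102),(300,488),(30,436)],6,(170,205)),12)
div=onplane(d,cr([(218,68),(258,68),(298,468),(262,472)],7,(405,205)),90)
grip=onplane(d,cr([(325,265),(424,215)],5.7,(270,200)),182)
lid=onplane(d,cr([(375,249)],5.7,(270,200)),144)
cl=onplane(d,cr([(190,135),(604,357)],5.7,(270,200)),162)
po=onplane(d,cr([(99,131),(698,350)],5.7,(270,200)),185)
def fit(P,M,n):
    P=P[:,:2]; M=np.array(M,float); c=P.mean(0); m=M.mean(0)
    A=(P-c); B=M-m
    th=np.arctan2((B[:,0]*A[:,1]-B[:,1]*A[:,0]).sum(),(B*A).sum())
    Rm=np.array([[np.cos(th),-np.sin(th)],[np.sin(th),np.cos(th)]])
    o=c-Rm@m; print(n,o.round(1),"yaw",th.round(4),"res",(P-(M@Rm.T+o)).round(1).tolist())
fit(ply,[(120,180),(120,-180),(-120,-180),(-120,180)],"ply")
fit(brd,[(100,125),(100,-125),(-100,-125),(-100,125)],"brd")
fit(np.r_[cl,po],[(65,105),(-65,-105),(65,150),(-65,-150)],"clamps")
fit(tray,[(110,75),(110,-75),(-110,-75),(-110,75)],"tray")
fit(div,[(90,10),(90,-10),(-90,-10),(-90,10)],"div")
g=grip.mean(0); print("grip",grip.round(1),g.round(1),np.linalg.norm(grip[0]-grip[1]),"yaw of +y", np.arctan2(*(grip[0]-grip[1])[1::-1])-np.pi/2,"lid",lid)
X=cloud(d)
for n,(u,v) in dict(bench=(210,320),ply=(305,275),brd=(320,275),lid=(328,235)).items(): print(n,X[v-2:v+3,u-2:u+3].reshape(-1,3).mean(0).round(1))
```

```text
ply [537.2 -43.5] yaw 0.0321 res [[-1.7, -0.9], [-1.1, -0.0], [1.6, 1.7], [1.2, -0.8]]
brd [537.6 -44.1] yaw 0.0341 res [[0.2, -0.7], [-0.8, 0.6], [0.8, 0.4], [-0.2, -0.3]]
clamps [536.5 -43.7] yaw 0.0346 res [[-0.9, -1.1], [0.8, 1.0], [0.1, -0.4], [0.1, 0.5]]
tray [542.1 393.5] yaw -0.2159 res [[-1.8, -0.4], [-1.9, 1.1], [2.2, -0.4], [1.5, -0.3]]
div [ 537.3 -364.3] yaw 0.0517 res [[0.8, -1.1], [-0.6, 1.1], [0.1, 2.0], [-0.3, -2.1]]
grip [[524.8  -6.7 182. ]
 [549.5 -58.1 182. ]] [537.1 -32.4 182. ] 57.0093617718438 yaw of +y 0.4481043977127621 lid [[536.82770851 -33.31558924 144.        ]]
bench [311.8 376.4   0.7]
ply [447.7  63.1  61.9]
brd [446.7  15.8  61.3]
lid [562.2 -11.7 145.5]
```

```bash
cat >> h.py <<'E'
def tgt(s,pos,ang):
    """increment row for tool x at heading ang (rad, world), tool y down"""
    x=np.array([np.cos(ang),np.sin(ang),0]); y=np.array([0,0,-1.]); z=np.cross(x,y)
    T=R.from_matrix(np.c_[x,y,z]); C=R.from_quat(s["ee_rot"])
    rv=(C.inv()*T).as_rotvec(); sh=C.inv().apply(np.array(pos)-s["position"])/1000
    n=max(np.linalg.norm(sh)/.0625,np.degrees(np.linalg.norm(rv))/10.7)
    print("row",rv.round(3).tolist()+sh.round(4).tolist(),"rows",round(n,1))
def st():
    from bench import monitor
    return monitor.read_state()
def show(s):
    M=R.from_quat(s["ee_rot"]).as_matrix()
    print("t",round(s["clock"],2),"pos",s["position"].round(1),"xang",np.arctan2(M[1,0],M[0,0]).round(4),"tilt",M[2,[0,2]].round(4),"j",np.round(s["joints"],2),"F",np.round(s["contact_force"],1),"w",round(s["gripper_width"],1))
E
python3 - <<'E'
from h import *
s=st(); show(s); tgt(s,(530,-33,290),0.448+np.pi)
E
```

```text
t 0.15 pos [213.5 587.  252.5] xang -1.9197 tilt [0.0016 0.0001] j [ 1.48  0.39  0.01 -0.   -1.19 -0.26] F [ 0.2  1.  -0.1] w 85.7
row [-0.001, 0.774, 0.002, 0.4745, -0.0367, 0.5094] rows 11.2
```

>>> arm_command --increments '[0,0.774,0,0.4745,-0.037,0.5094,0,0,0.774,0,0.4745,-0.037,0.5094,0,0,0.774,0,0.4745,-0.037,0.5094,0,0,0.774,0,0.4745,-0.037,0.5094,0,0,0.774,0,0.4745,-0.037,0.5094,0,0,0.774,0,0.4745,-0.037,0.5094,0,0,0.774,0,0.4745,-0.037,0.5094,0,0,0.774,0,0.4745,-0.037,0.5094,0,0,0.774,0,0.4745,-0.037,0.5094,0,0,0.774,0,0.4745,-0.037,0.5094,0]'

```text
clock: 1.4
position: [497.6, 29.4, 286.6]
ee_rot: [0.157, -0.689, 0.69, -0.157]
contact_force: [0.9, 1.1, -0.1]
gripper_width: 85.2
```

Run:
```python
from h import *
s=st(); show(s); tgt(s,(530,-33,290),0.448+np.pi)
```

```text
t 1.4 pos [497.6  29.4 286.6] xang -2.6936 tilt [0.0007 0.0011] j [ 0.39  0.14 -0.24  0.   -1.19  0.06] F [ 0.9  1.1 -0.1] w 85.2
row [-0.001, 0.0, 0.001, -0.0022, -0.0033, 0.0703] rows 1.1
```

>>> arm_command --increments '[0,0,0,-0.0022,-0.0033,0.0703,0,0,0,0,-0.0022,-0.0033,0.0703,0,0,0,0,-0.0022,-0.0033,0.0703,0]'

```text
clock: 1.78
position: [529.9, -33.5, 289.4]
ee_rot: [0.157, -0.689, 0.69, -0.156]
contact_force: [-0.2, 0.3, -0.4]
gripper_width: 85.2
```

Run:
```python
from h import *
from bench import get_image
s=st(); show(s)
d=get_image("wrist"); cv2.imwrite("pics/w1.png",d["image"][:,:,::-1]); np.savez("w1.npz",**d)
```

```text
t 1.77 pos [529.9 -33.5 289.4] xang -2.6953 tilt [0.0018 0.0005] j [ 0.24  0.2  -0.16  0.   -1.21  0.2 ] F [-0.2  0.3 -0.4] w 85.2
```

View pics/w1.png

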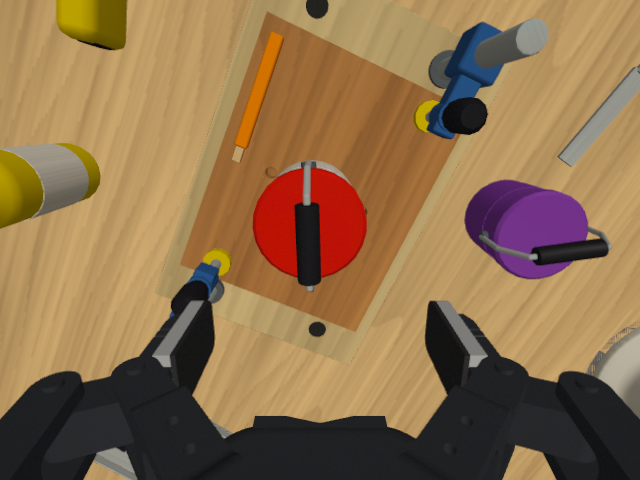

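Run:
```python
from h import *
d=load("w1"); Rm,t=rt(d); print("cam",(-Rm.T@t).round(1))
im=cv2.imread("pics/w1.png"); cv2.imwrite("pics/c4.png",cv2.resize(im[140:300,230:390],None,fx=4,fy=4,interpolation=cv2.INTER_CUBIC))
im2=im.copy()
g=onplane(d,[(307,204),(309,285)],182); print(g.round(1),g.mean(0).round(1),np.linalg.norm(g[0]-g[1]),np.arctan2(*(g[1]-g[0])[1::-1])-np.pi/2, np.arctan2(*(g[0]-g[1])[1::-1])-np.pi/2)
X=cloud(d); print(X[244,300:320,2].round(0)); print(X[230,270:275].mean(0))
c=onplane(d,[(310,222)],144); print("lid",c)
# far edge positions of posts etc: reproject from top-estimate
c0,yw=np.array([537.4,-43.9]),0.034
Q=R.from_euler('z',yw).as_matrix()
P=np.array([(65,105,162),(-65,-105,162),(65,150,185),(-65,-150,185),(100,125,60),(100,-125,60),(-100,-125,60),(-100,125,60),(48,0,60),(-48,0,60)],float)
W=P@Q.T+np.r_[c0,0]
for p,u in zip(P,proj(d,W)): print(p,u.round(1)); cv2.drawMarker(im2,tuple(int(round(v)) for v in u),(0,255,0),0,10,1)
cv2.imwrite("pics/c5.png",im2)
```

```text
cam [ 563.6 -104.2  410. ]
[[547.7 -53.8 182. ]
 [522.5  -3.  182. ]] [535.1 -28.4 182. ] 56.72628529422723 0.4609418159678409 -2.680650837621952
[188. 189. 190. 190. 189. 189. 190. 189. 190. 190. 190. 189. 189. 189.
 189. 188. 187. 187. 186. 184.]
[560.51940819 -15.55792835 144.04266158]
lid [[537.13637001 -33.74677058 144.        ]]
[ 65. 105. 162.] [181.3 305.8]
[ -65. -105.  162.] [473.2 110.5]
[ 65. 150. 185.] [151.5 371.8]
[ -65. -150.  185.] [533.3  29.7]
[100. 125.  60.] [178.3 260.9]
[ 100. -125.   60.] [266.1   5.9]
[-100. -125.   60.] [472.8 107.6]
[-100.  125.   60.] [354.4 329. ]
[48.  0. 60.] [269.9 169.1]
[-48.   0.  60.] [360.9 208.6]
```

View pics/c4.png

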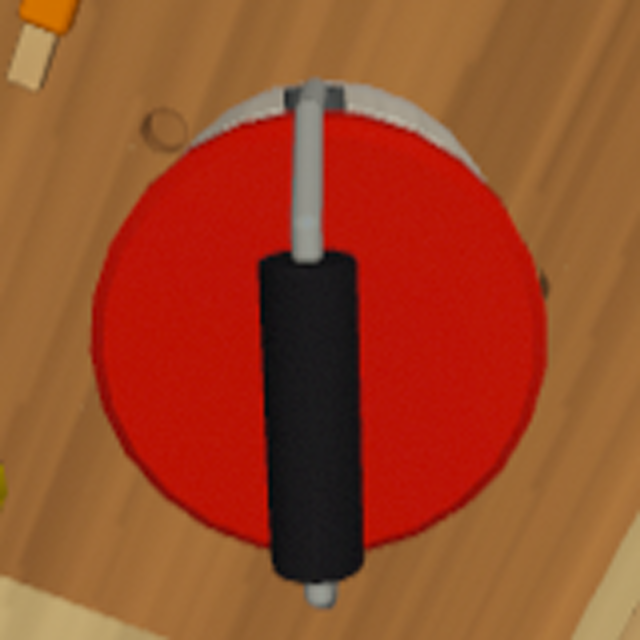

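View pics/c5.png

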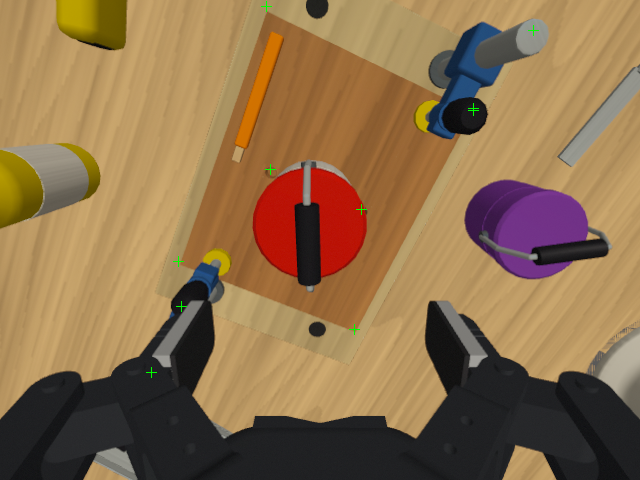

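Run:
```python
from h import *
s=st(); show(s); tgt(s,(537,-32.5,185),0.452-np.pi)
```

```text
t 1.82 pos [529.6 -32.7 289.6] xang -2.6937 tilt [0.0015 0.0006] j [ 0.24  0.2  -0.16  0.   -1.21  0.2 ] F [-0.1 -0.2  0.2] w 85.5
row [-0.001, -0.004, 0.001, -0.0069, 0.1046, 0.003] rows 1.7
```

>>> arm_command --increments '[0,-0.004,0,-0.0069,0.05,0.003,0,0,-0.004,0,-0.0069,0.09,0.003,0,0,-0.004,0,-0.0069,0.1046,0.003,0,0,-0.004,0,-0.0069,0.1046,0.003,0]'

```text
clock: 2.33
position: [536.8, -31.6, 185.1]
ee_rot: [0.16, -0.689, 0.689, -0.158]
contact_force: [0.3, -0.1, 0.5]
gripper_width: 85.3
```

Run:
```python
from h import *
from bench import get_image
s=st(); show(s)
d=get_image("wrist"); cv2.imwrite("pics/w2.png",d["image"][:,:,::-1]); np.savez("w2.npz",**d)
```

```text
t 2.33 pos [536.8 -31.6 185.1] xang -2.6877 tilt [0.0024 0.0007] j [ 0.24  0.3  -0.3   0.   -0.97  0.21] F [ 0.3 -0.1  0.5] w 85.3
```

View pics/w2.png

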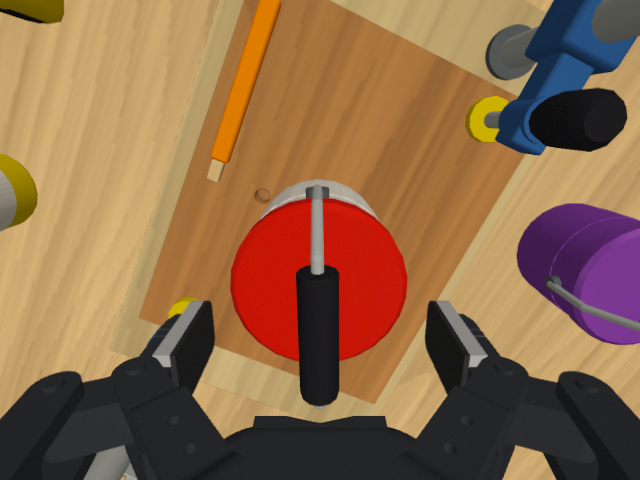

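>>> arm_command --increments '[0,0,0,0,0,0,255,0,0,0,0,0,0,255,0,0,0,0,0,0,255,0,0,0,0,0,0,255,0,0,0,0,0,0,255,0,0,0,0,0,0,255,0,0,0,0,0,0,255,0,0,0,0,0,0,255]'

```text
clock: 3.38
position: [537.9, -31.8, 186.7]
ee_rot: [0.159, -0.688, 0.69, -0.159]
contact_force: [-1.6, -0.0, 5.6]
gripper_width: 13.6
```

Run:
```python
from h import *
s=st(); show(s)
```

```text
t 3.38 pos [537.9 -31.8 186.7] xang -2.6877 tilt [-0.0006  0.002 ] j [ 0.24  0.3  -0.3   0.   -0.97  0.21] F [-1.6 -0.   5.6] w 13.6
```

Run:
```python
from h import *
from bench import get_image
for n in ("wrist","side"):
    d=get_image(n); im=d["image"][:,:,::-1]; np.savez(n[0]+"3.npz",**d)
    if n=="wrist": cv2.imwrite("pics/w3.png",im)
    else: cv2.imwrite("pics/s3.png",cv2.resize(im[170:300,250:410],None,fx=4.5,fy=4.5,interpolation=cv2.INTER_CUBIC))
show(st())
```

```text
t 3.48 pos [537.8 -31.8 186.7] xang -2.6877 tilt [-0.0005  0.002 ] j [ 0.24  0.3  -0.3   0.   -0.97  0.21] F [-1.7 -0.6  5. ] w 14.3
```

View pics/w3.png

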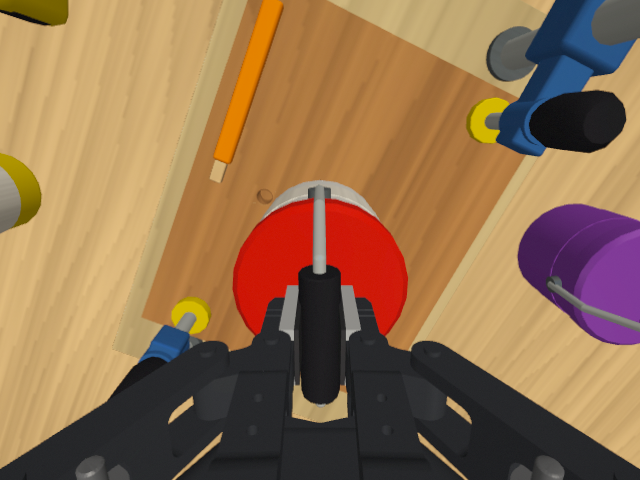

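View pics/s3.png

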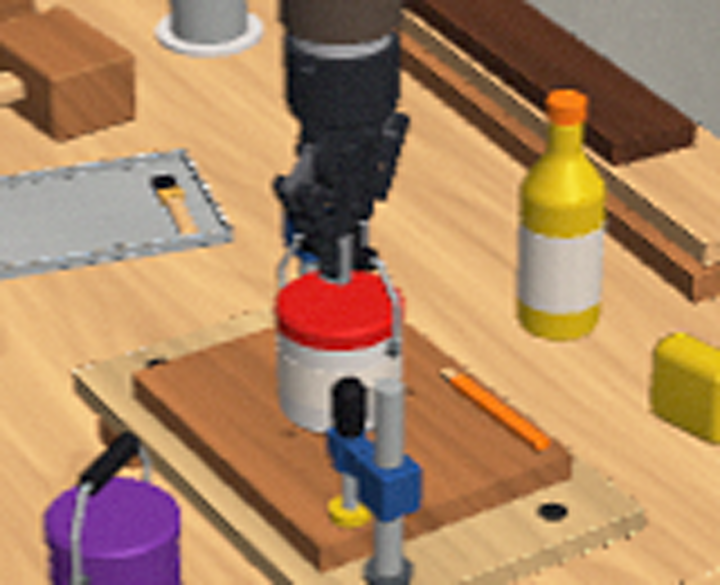

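>>> arm_command --increments '[0,0,0,0,-0.005,0,255,0,0,0,0,-0.015,0,255,0,0,0,0,-0.03,0,255,0,0,0,0,-0.05,0,255,0,0,0,0,-0.075,0,255,0,0,0,0,-0.1,0,255,0,0,0,0,-0.125,0,255,0,0,0,0,-0.14,0,255,0,0,0,0,-0.148,0,255,0,0,0,0,-0.148,0,255]'

```text
clock: 4.72
position: [537.6, -31.5, 334.7]
ee_rot: [0.159, -0.688, 0.69, -0.159]
contact_force: [1.2, 0.1, -5.4]
gripper_width: 14.0
```

Run:
```python
from h import *
from bench import get_image
s=st();show(s)
d=get_image("wrist"); cv2.imwrite("pics/w4.png",d["image"][:,:,::-1]); np.savez("w4.npz",**d)
d=get_image("side"); im=d["image"][:,:,::-1]; cv2.imwrite("pics/s4.png",cv2.resize(im[130:270,250:410],None,fx=4,fy=4,interpolation=cv2.INTER_CUBIC))
tgt(s,(513,400,335),-2.6877-.25)
```

```text
t 4.72 pos [537.6 -31.5 334.7] xang -2.6878 tilt [-0.0008  0.0017] j [ 0.24  0.19 -0.07  0.   -1.32  0.21] F [ 1.2  0.1 -5.4] w 14.0
row [-0.002, 0.25, -0.001, -0.1671, -0.0009, -0.3986] rows 6.9
```

View pics/w4.png

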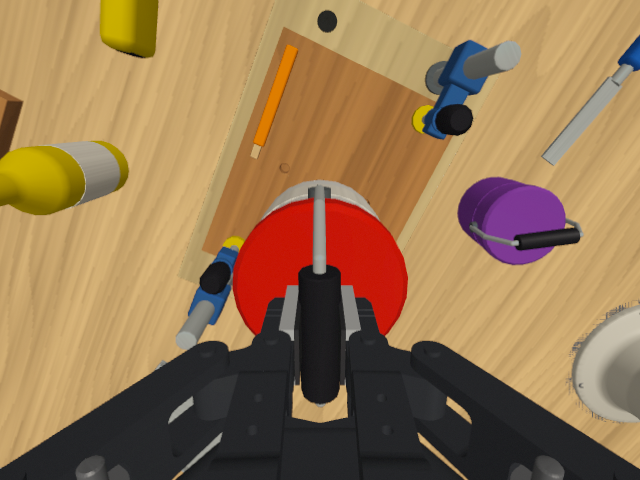

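View pics/s4.png

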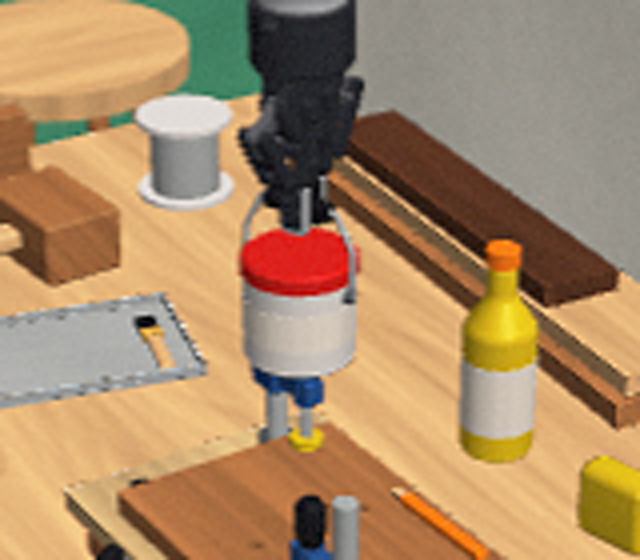

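>>> arm_command --increments '[0,0,0,-0.0033,0,-0.008,255,0,0,0,-0.01,0,-0.024,255,0,0,0,-0.02,0,-0.048,255,0,0,0,-0.0317,0,-0.0757,255,0,0,0,-0.0434,0,-0.1036,255,0,0,0,-0.0551,0,-0.1315,255,0,0,0,-0.0685,0,-0.1634,255,0,0,0,-0.0819,0,-0.1953,255,0,0,0,-0.0952,0,-0.2272,255,0,0,0,-0.1086,0,-0.2591,255]'

```text
clock: 6.08
position: [520.4, 251.2, 333.0]
ee_rot: [0.16, -0.688, 0.689, -0.159]
contact_force: [1.1, -0.5, -4.3]
gripper_width: 13.8
```

Run:
```python
from h import *
s=st();show(s)
tgt(s,(513,400,335),-2.6877)
```

```text
t 6.08 pos [520.4 251.2 333. ] xang -2.6868 tilt [0.0017 0.0009] j [ 0.73  0.26  0.03  0.   -1.34 -0.28] F [ 1.1 -0.5 -4.3] w 13.8
row [-0.001, 0.001, 0.002, -0.0587, -0.0023, -0.1369] rows 2.4
```

>>> arm_command --increments '[0,0,0,-0.0128,-0.002,-0.03,255,0,0,0,-0.0257,-0.002,-0.06,255,0,0,0,-0.0377,-0.002,-0.088,255,0,0,0,-0.0484,-0.002,-0.113,255,0,0,0,-0.0557,-0.002,-0.13,255,0,0,0,-0.0587,-0.002,-0.1369,255,0,0,0,-0.0587,-0.002,-0.1369,255,0,0,0,-0.0587,-0.002,-0.1369,255]'

```text
clock: 7.08
position: [513.1, 399.2, 335.0]
ee_rot: [0.16, -0.688, 0.69, -0.159]
contact_force: [0.1, 0.2, -3.9]
gripper_width: 14.2
```

Run:
```python
from h import *
from bench import get_image
s=st();show(s)
d=get_image("wrist"); cv2.imwrite("pics/w5.png",d["image"][:,:,::-1]); np.savez("w5.npz",**d)
d=get_image("side"); im=d["image"][:,:,::-1]; cv2.imwrite("pics/s5.png",cv2.resize(im[90:250,180:340],None,fx=4,fy=4,interpolation=cv2.INTER_CUBIC))
d=load("w5")
c0=np.array([542.1,393.5]); Q=R.from_euler('z',-0.216).as_matrix()
P=np.array([(110,75,12),(110,-75,12),(-110,-75,12),(-110,75,12),(-30,0,3)],float); W=P@Q.T+np.r_[c0,0]; print(W[4])
im=cv2.imread("pics/w5.png")
for u in proj(d,W): cv2.drawMarker(im,tuple(int(round(v)) for v in u),(0,255,0),0,10,1)
cv2.imwrite("pics/c6.png",im)
```

```text
t 7.08 pos [513.1 399.2 335. ] xang -2.6876 tilt [0.0018 0.0012] j [ 0.91  0.39  0.22  0.   -1.4  -0.46] F [ 0.1  0.2 -3.9] w 14.2
[512.79712325 399.92972894   3.        ]
```

View pics/c6.png

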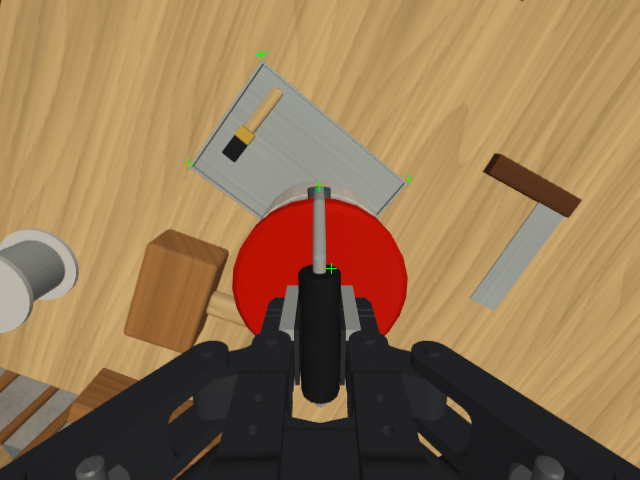

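View pics/s5.png

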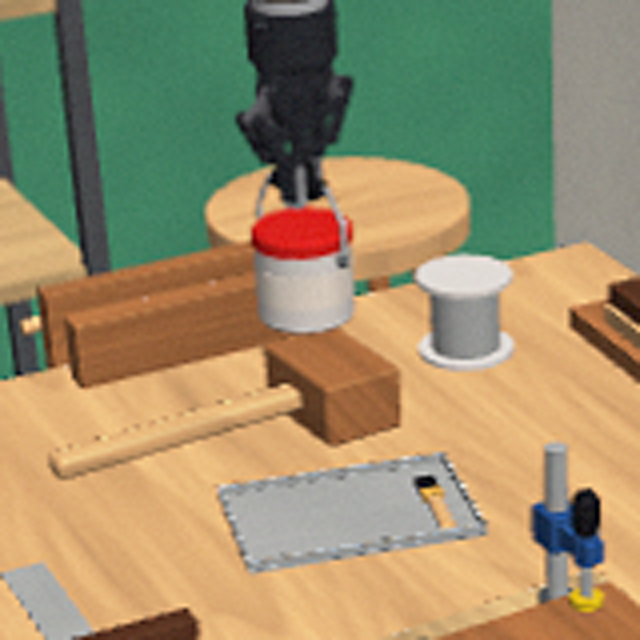

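>>> arm_command --increments '[0,0,0,0,0.01,0,255,0,0,0,0,0.035,0,255,0,0,0,0,0.065,0,255,0,0,0,0,0.095,0,255,0,0,0,0,0.125,0,255,0,0,0,0,0.15,0,255,0,0,0,0,0.172,0,255,0,0,0,0,0.187,0,255,0,0,0,0,0.195,0,255,0,0,0,0,0.199,0,255]'

```text
clock: 8.43
position: [513.2, 399.0, 136.1]
ee_rot: [0.159, -0.689, 0.689, -0.159]
contact_force: [0.2, -0.9, -3.3]
gripper_width: 14.0
```

Run:
```python
from h import *
s=st();show(s)
tgt(s,(513.1,399.2,129.5),-2.6877)
```

```text
t 8.43 pos [513.2 399.  136.1] xang -2.6877 tilt [0.001  0.0009] j [ 0.91  0.52 -0.08  0.   -0.97 -0.46] F [ 0.2 -0.9 -3.3] w 14.0
row [-0.001, -0.0, 0.001, 0.0, 0.0066, -0.0003] rows 0.1
```

>>> arm_command --increments '[0,0,0,0,0.002,0,255,0,0,0,0,0.004,0,255,0,0,0,0,0.0055,0,255,0,0,0,0,0.0065,0,255,0,0,0,0,0.0065,0,255]'

```text
clock: 9.05
position: [513.4, 399.0, 129.8]
ee_rot: [0.159, -0.689, 0.689, -0.159]
contact_force: [0.7, -0.6, -2.9]
gripper_width: 14.2
```

Run:
```python
from h import *
from bench import get_image
s=st();show(s)
d=get_image("wrist"); cv2.imwrite("pics/w6.png",d["image"][:,:,::-1])
d=get_image("side"); im=d["image"][:,:,::-1]; cv2.imwrite("pics/s6.png",cv2.resize(im[130:250,200:340],None,fx=5,fy=5,interpolation=cv2.INTER_CUBIC))
```

```text
t 9.05 pos [513.4 399.  129.8] xang -2.6877 tilt [0.0005 0.0009] j [ 0.91  0.53 -0.08  0.   -0.96 -0.46] F [ 0.7 -0.6 -2.9] w 14.2
```

View pics/s6.png

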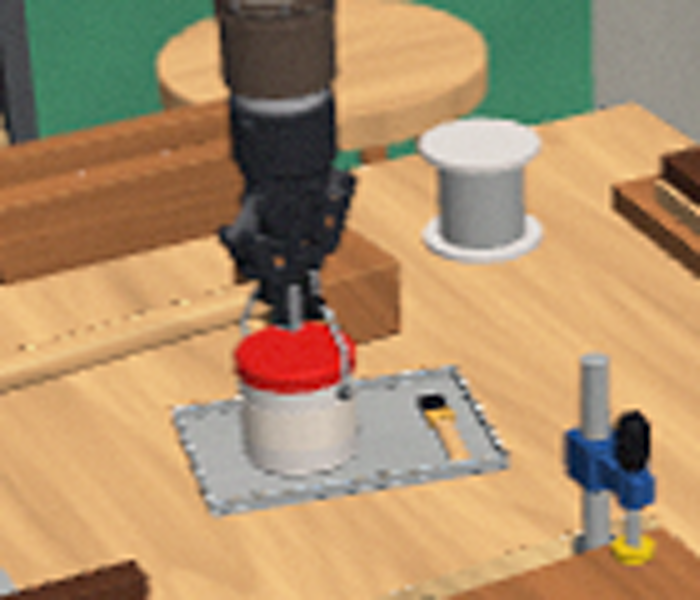

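>>> arm_command --increments '[0,0,0,0,0.0005,0,255,0,0,0,0,0.001,0,255,0,0,0,0,0.0015,0,255,0,0,0,0,0.0015,0,255]'

```text
clock: 9.65
position: [513.6, 399.1, 129.8]
ee_rot: [0.159, -0.689, 0.689, -0.16]
contact_force: [-2.2, -2.1, 5.6]
gripper_width: 14.1
```

>>> arm_command --increments '[0,0,0,0,-0.0005,0,180,0,0,0,0,-0.0005,0,120,0,0,0,0,-0.0005,0,60,0,0,0,0,-0.0005,0,0,0,0,0,0,-0.0005,0,0,0,0,0,0,-0.0005,0,0,0,0,0,0,-0.0005,0,0]'

```text
clock: 10.52
position: [513.6, 399.1, 130.3]
ee_rot: [0.159, -0.689, 0.689, -0.16]
contact_force: [-0.1, 0.5, 0.4]
gripper_width: 85.6
```

Run:
```python
from h import *
from bench import get_image
s=st();show(s)
d=get_image("wrist"); cv2.imwrite("pics/w7.png",d["image"][:,:,::-1])
tgt(s,(480,360,290),-2.6877)
```

```text
t 10.53 pos [513.6 399.1 130.3] xang -2.6872 tilt [-0.0008  0.0009] j [ 0.91  0.53 -0.08  0.   -0.96 -0.46] F [-0.1  0.5  0.4] w 85.6
row [-0.001, 0.001, -0.001, 0.0473, -0.1597, 0.0205] rows 2.7
```

View pics/w7.png

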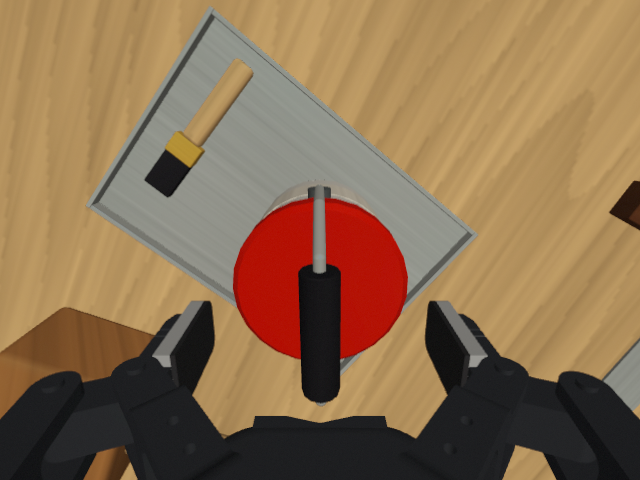

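>>> arm_command --increments '[0,0,0,0,-0.02,0,0,0,0,0,0,-0.06,0,0,0,0,0,0,-0.11,0,0,0,0,0,0,-0.15,0,0,0,0,0,0,-0.17,0,0,0,0,0,0,-0.17,0,0]'

```text
clock: 11.32
position: [513.9, 399.6, 302.4]
ee_rot: [-0.158, 0.69, -0.688, 0.161]
contact_force: [-0.3, 0.4, -0.2]
gripper_width: 85.7
```

Run:
```python
from h import *
from bench import get_image
s=st();show(s)
d=get_image("wrist"); cv2.imwrite("pics/w8.png",d["image"][:,:,::-1])
tgt(s,(560,-44,260),-1.537)
```

```text
t 11.32 pos [513.9 399.6 302.4] xang -2.6872 tilt [-0.0048 -0.0009] j [ 0.91  0.4   0.15  0.   -1.32 -0.46] F [-0.3  0.4 -0.2] w 85.7
row [-0.002, -1.15, -0.005, 0.1534, 0.0413, 0.4189] rows 7.2
```

View pics/w8.png

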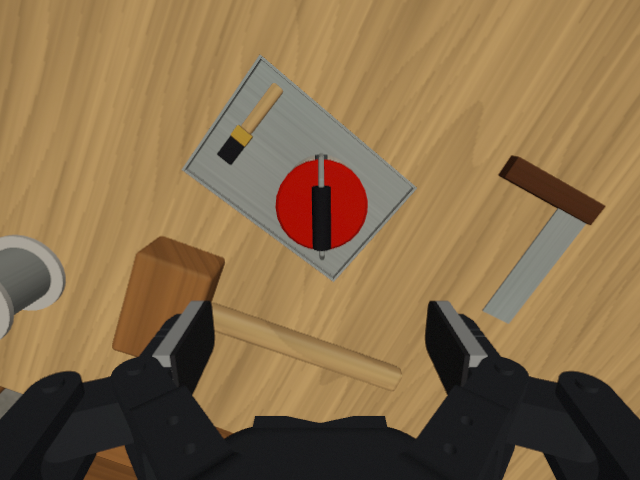

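>>> arm_command --increments '[0,-1.15,0,0.153,0.041,0.419,0,0,-1.15,0,0.153,0.041,0.419,0,0,-1.15,0,0.153,0.041,0.419,0,0,-1.15,0,0.153,0.041,0.419,0,0,-1.15,0,0.153,0.041,0.419,0,0,-1.15,0,0.153,0.041,0.419,0,0,-1.15,0,0.153,0.041,0.419,0,0,-1.15,0,0.153,0.041,0.419,0,0,-1.15,0,0.153,0.041,0.419,0,0,-1.15,0,0.153,0.041,0.419,0]'

```text
clock: 12.62
position: [559.3, -44.0, 258.2]
ee_rot: [0.508, -0.492, 0.491, -0.508]
contact_force: [1.0, -0.2, 0.3]
gripper_width: 85.0
```

Run:
```python
from h import *
from bench import get_image
s=st();show(s)
tgt(s,(560,-44,260),-1.537)
d=get_image("wrist"); cv2.imwrite("pics/w9.png",d["image"][:,:,::-1])
```

```text
t 12.62 pos [559.3 -44.  258.2] xang -1.5372 tilt [-0.0004 -0.0008] j [ 0.21  0.27 -0.14 -0.   -1.16  1.39] F [ 1.  -0.2  0.3] w 85.0
row [0.001, -0.0, -0.0, -0.0, -0.0018, 0.0007] rows 0.0
```

View pics/w9.png

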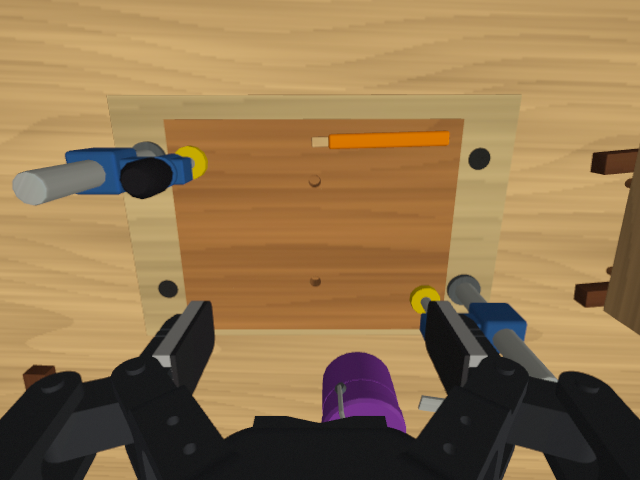

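Run:
```python
from h import *
from bench import get_image
d=get_image("wrist"); np.savez("w9.npz",**d); im=d["image"][:,:,::-1]; cv2.imwrite("pics/w9b.png",im)
s=st();show(s)
a=cv2.resize(im[165:200,295:335],None,fx=10,fy=10,interpolation=cv2.INTER_CUBIC); b=cv2.resize(im[265:300,295:335],None,fx=10,fy=10,interpolation=cv2.INTER_CUBIC)
cv2.imwrite("pics/c9.png",np.hstack([a,b]))
Rm,t=rt(d); print((-Rm.T@t).round(1))
```

```text
t 12.72 pos [559.5 -43.5 258.8] xang -1.536 tilt [-0.0005  0.0003] j [ 0.21  0.27 -0.14 -0.   -1.16  1.39] F [-0.2  0.5 -0.1] w 85.7
[637.1 -41.8 379. ]
```

View pics/c9.png

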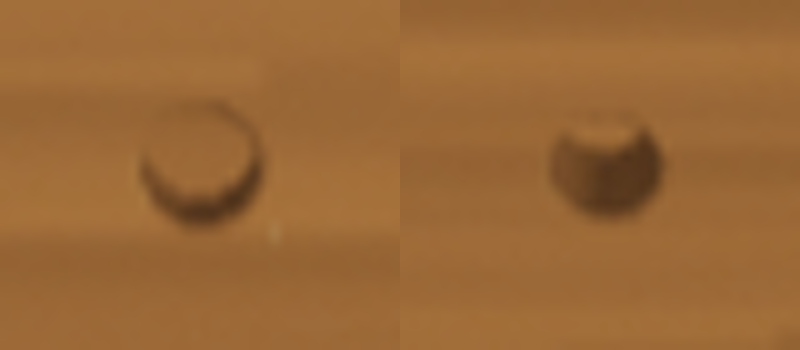

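Run:
```python
from h import *
d=load("w9"); h=onplane(d,[(314.75,180.85),(315.35,281.05)],60); print(h.round(2),h.mean(0).round(2),np.linalg.norm(h[0]-h[1]),np.arctan2(*(h[0]-h[1])[1::-1]))
X=cloud(d); 
for c in [(250,230),(400,230),(300,230)]: print(X[c[1]-3:c[1]+4,c[0]-3:c[0]+4,2].mean())
s=st(); show(s); tgt(s,(560,-364,290),-1.520)
```

```text
[[584.09 -39.63  60.  ]
 [488.15 -43.2   60.  ]] [536.12 -41.41  60.  ] 96.0153333321275 0.037198831647272924
nan
59.79150988700121
59.69439817743218
t 12.72 pos [559.5 -43.5 258.8] xang -1.536 tilt [-0.0005  0.0003] j [ 0.21  0.27 -0.14 -0.   -1.16  1.39] F [-0.2  0.5 -0.1] w 85.7
row [-0.0, -0.016, -0.0, 0.3203, -0.0314, -0.0107] rows 5.2
```

>>> arm_command --increments '[0,-0.016,0,0.05,-0.031,-0.005,0,0,-0.016,0,0.11,-0.031,-0.0107,0,0,-0.016,0,0.17,-0.031,-0.0107,0,0,-0.016,0,0.23,-0.031,-0.0107,0,0,-0.016,0,0.28,-0.031,-0.0107,0,0,-0.016,0,0.32,-0.031,-0.0107,0,0,-0.016,0,0.3203,-0.031,-0.0107,0,0,-0.016,0,0.3203,-0.031,-0.0107,0]'

```text
clock: 13.72
position: [560.3, -362.9, 289.3]
ee_rot: [-0.513, 0.487, -0.487, 0.513]
contact_force: [0.4, 0.4, 0.5]
gripper_width: 85.5
```

Run:
```python
from h import *
from bench import get_image
s=st();show(s)
d=get_image("wrist"); np.savez("w10.npz",**d); im=d["image"][:,:,::-1]; cv2.imwrite("pics/w10.png",im)
s=st();show(s)
```

```text
t 13.72 pos [ 560.3 -362.9  289.3] xang -1.5189 tilt [-0.0009  0.0001] j [-0.33  0.44  0.18 -0.   -1.32  1.96] F [0.4 0.4 0.5] w 85.5
t 13.78 pos [ 560.4 -362.5  289.7] xang -1.5182 tilt [-0.0007  0.0003] j [-0.33  0.44  0.18 -0.   -1.32  1.96] F [-0.1  0.3  1.5] w 85.6
```

View pics/w10.png

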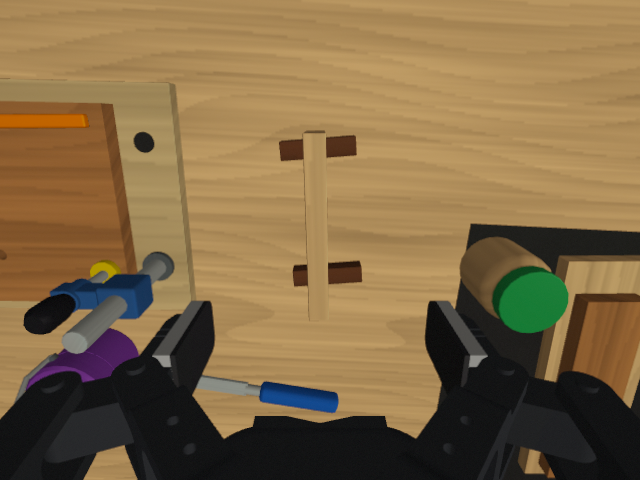

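Run:
```python
from h import *
im=cv2.imread("pics/w10.png")
a=cv2.resize(im[120:160,290:345],None,fx=8,fy=8,interpolation=cv2.INTER_CUBIC); b=cv2.resize(im[290:330,290:345],None,fx=8,fy=8,interpolation=cv2.INTER_CUBIC)
cv2.imwrite("pics/c10.png",np.vstack([a,b*0+255*0+b]))
```

```text
(no output)
```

View pics/c10.png

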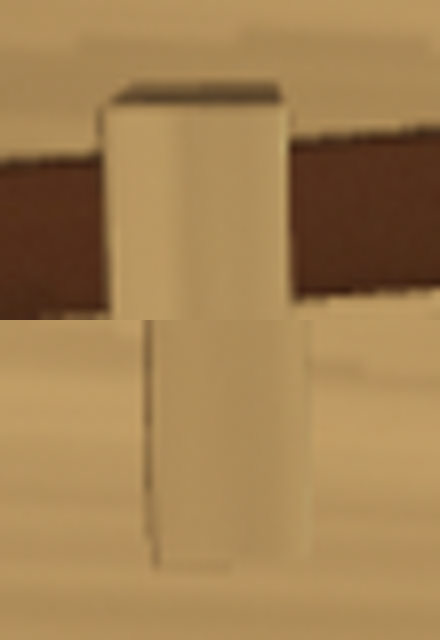

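Run:
```python
from h import *
d=load("w10"); X=cloud(d)
def cr(u,v,o): return ((u+.5)/8-.5+o[0],(v+.5)/8-.5+o[1])
px=[cr(103,104,(290,120)),cr(287,104,(290,120)),cr(308,248,(290,290)),cr(155,248,(290,290))]
P=onplane(d,px,90); print(P.round(1)); c=P.mean(0)
f=(P[0]+P[1])/2; n=(P[2]+P[3])/2; print("mid",c.round(2),"len",np.linalg.norm(f-n).round(1),"yaw",np.arctan2(*(f-n)[1::-1]).round(4),"w",np.linalg.norm(P[0]-P[1]),np.linalg.norm(P[2]-P[3]))
print(X[200:230,316,2].round(1)[::5])
m=(abs(X[...,2]-90)<5)&(abs(X[...,0]-537)<130)&(abs(X[...,1]+364)<60)
q=X[m][:,:2]; print(len(q)); r=cv2.minAreaRect(q.astype(np.float32)); print(r)
# per-row centre of mask -> line
vs,us=np.where(m); rows=[(us[vs==v].mean(),v,np.ptp(us[vs==v])) for v in np.unique(vs)]
print([tuple(np.round(x,1)) for x in rows[::20]], vs.min(), vs.max())
L=onplane(d,[(a,b) for a,b,_ in rows],90); k=np.polyfit(L[:,0],L[:,1],1); print("line yaw",k[0],"y at 537",np.polyval(k,537), "x range",L[:,0].min(),L[:,0].max())
s=st(); show(s)
```

```text
[[ 625.  -346.    90. ]
 [ 626.  -365.3   90. ]
 [ 446.5 -378.3   90. ]
 [ 445.5 -359.3   90. ]]
mid [ 535.75 -362.23   90.  ] len 180.1 yaw 0.0732 w 19.39918982903751 18.99102912560297
[89.9 89.9 88.5 91.9 89.6 88.8]
4078
((536.262451171875, -362.1317443847656), (179.5418243408203, 20.011404037475586), 4.240045070648193)
[(np.float64(320.0), np.float64(132.0), np.float64(8.0)), (np.float64(314.0), np.float64(152.0), np.float64(22.0)), (np.float64(315.0), np.float64(172.0), np.float64(22.0)), (np.float64(315.5), np.float64(192.0), np.float64(21.0)), (np.float64(315.5), np.float64(212.0), np.float64(21.0)), (np.float64(316.1), np.float64(232.0), np.float64(21.0)), (np.float64(317.0), np.float64(252.0), np.float64(20.0)), (np.float64(317.0), np.float64(272.0), np.float64(20.0)), (np.float64(318.0), np.float64(292.0), np.float64(20.0)), (np.float64(318.5), np.float64(312.0), np.float64(19.0))] 132 319
line yaw 0.07355712901420296 y at 537 -362.1243224687102 x range 447.71548067870475 626.2555008111765
t 13.78 pos [ 560.4 -362.5  289.7] xang -1.5182 tilt [-0.0007  0.0003] j [-0.33  0.44  0.18 -0.   -1.32  1.96] F [-0.1  0.3  1.5] w 85.6
```

Run:
```python
from h import *
s=st(); tgt(s,(536,-362.2,71),-1.4968)
```

```text
row [-0.0, -0.021, -0.001, -0.0015, 0.2187, -0.0244] rows 3.5
```

>>> arm_command --increments '[0,-0.021,0,-0.0015,0.03,-0.0244,0,0,-0.021,0,-0.0015,0.075,-0.0244,0,0,-0.021,0,-0.0015,0.12,-0.0244,0,0,-0.021,0,-0.0015,0.155,-0.0244,0,0,-0.021,0,-0.0015,0.16,-0.0244,0,0,-0.021,0,-0.0015,0.16,-0.0244,0]'

```text
clock: 14.52
position: [537.0, -361.8, 131.0]
ee_rot: [-0.518, 0.48, -0.481, 0.519]
contact_force: [-0.4, -0.5, 0.3]
gripper_width: 85.3
```

Run:
```python
from h import *
from bench import get_image
s=st();show(s)
d=get_image("wrist"); np.savez("w11.npz",**d); im=d["image"][:,:,::-1]; cv2.imwrite("pics/w11.png",im)
s=st();show(s); tgt(s,(536,-362.2,71),-1.4968)
```

```text
t 14.53 pos [ 537.  -361.8  131. ] xang -1.4955 tilt [0.0006 0.0018] j [-0.34  0.52 -0.09 -0.   -0.95  1.99] F [-0.4 -0.5  0.3] w 85.3
t 14.57 pos [ 537.3 -362.1  131.7] xang -1.4958 tilt [0.0012 0.0032] j [-0.34  0.52 -0.09 -0.   -0.95  1.99] F [ 0.3 -0.7  0.5] w 85.7
row [-0.003, 0.001, 0.001, -0.0001, 0.0607, -0.0015] rows 1.0
```

View pics/w11.png

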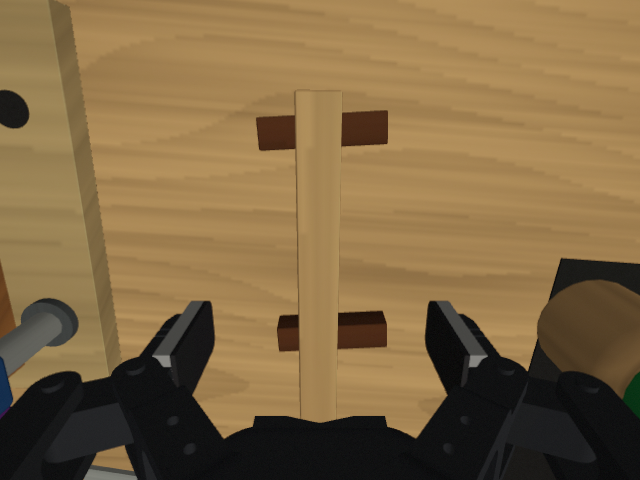

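>>> arm_command --increments '[0,0,0,0,0.025,-0.001,0,0,0,0,0,0.05,-0.001,0,0,0,0,0,0.0605,-0.001,0,0,0,0,0,0.0605,-0.001,0]'

```text
clock: 15.08
position: [537.0, -362.4, 71.9]
ee_rot: [-0.518, 0.479, -0.482, 0.519]
contact_force: [-0.5, -1.2, 0.5]
gripper_width: 85.5
```

>>> arm_command --increments '[0,0,0,0,0,0,80,0,0,0,0,0,0,140,0,0,0,0,0,0,170,0,0,0,0,0,0,185,0,0,0,0,0,0,255,0,0,0,0,0,0,255,0,0,0,0,0,0,255,0,0,0,0,0,0,255]'

```text
clock: 16.08
position: [537.0, -362.4, 72.1]
ee_rot: [-0.518, 0.479, -0.482, 0.519]
contact_force: [-0.7, 0.2, 2.1]
gripper_width: 19.2
```

Run:
```python
from h import *
from bench import get_image
s=st();show(s)
d=get_image("wrist"); np.savez("w12.npz",**d); im=d["image"][:,:,::-1]; cv2.imwrite("pics/w12.png",im)
```

```text
t 16.07 pos [ 537.  -362.4   72.1] xang -1.4953 tilt [0.0019 0.0039] j [-0.34  0.59 -0.15  0.   -0.83  1.99] F [-0.7  0.2  2.1] w 19.2
```

View pics/w12.png

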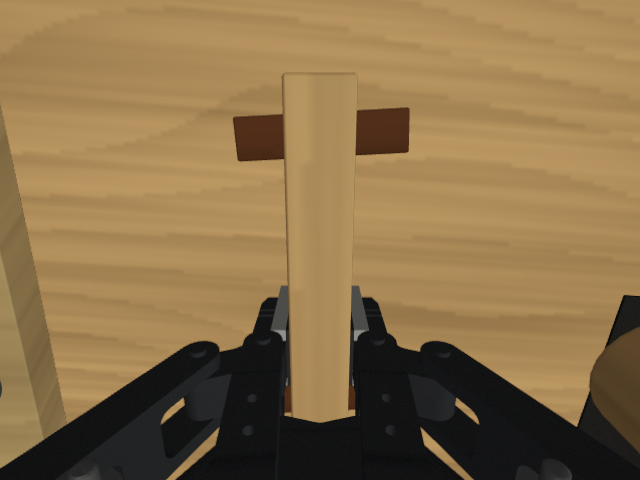

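Run:
```python
from h import *
def ln(name):
    d=load(name); X=cloud(d)
    m=(abs(X[...,2]-90)<5)&(abs(X[...,0]-537)<130)&(abs(X[...,1]+364)<22)
    q=X[m]; print(name,len(q),"z",np.median(q[:,2]).round(2),"xmax",np.percentile(q[:,0],99.5).round(1))
    vs,us=np.where(m); rows=[]
    for v in np.unique(vs):
        u=us[vs==v]
        if len(u)>15 and v<280: rows.append(((u.min()+u.max())/2,v))
    L=onplane(d,rows,90); k=np.polyfit(L[:,0],L[:,1],1); print("yaw",k[0].round(4),"y at 536:",np.polyval(k,536).round(2),"x far",L[:,0].max().round(1))
ln("w10");ln("w11");ln("w12")
```

```text
w10 4078 z 89.77 xmax 625.2
yaw 0.0734 y at 536: -362.13 x far 625.2
w11 13859 z 89.87 xmax 624.9
yaw 0.0742 y at 536: -362.01 x far 625.2
w12 24383 z 89.87 xmax 625.1
yaw 0.0758 y at 536: -363.3 x far 625.3
```

>>> arm_command --increments '[0,0,0,0,-0.005,0,255,0,0,0,0,-0.015,0,255,0,0,0,0,-0.035,0,255,0,0,0,0,-0.065,0,255,0,0,0,0,-0.1,0,255,0,0,0,0,-0.135,0,255,0,0,0,0,-0.17,0,255,0,0,0,0,-0.2,0,255,0,0,0,0,-0.22,0,255,0,0,0,0,-0.225,0,255]'

```text
clock: 17.38
position: [536.3, -362.2, 299.0]
ee_rot: [-0.517, 0.478, -0.483, 0.519]
contact_force: [0.7, -0.2, -2.7]
gripper_width: 19.4
```

Run:
```python
from h import *
from bench import get_image
s=st();show(s)
d=get_image("wrist"); np.savez("w13.npz",**d); im=d["image"][:,:,::-1]; cv2.imwrite("pics/w13.png",im)
d=get_image("side"); im=d["image"][:,:,::-1]; cv2.imwrite("pics/s13.png",cv2.resize(im[180:380,290:450],None,fx=3,fy=3,interpolation=cv2.INTER_CUBIC))
tgt(s,(537.3,-40.5,297),-1.5336)
```

```text
t 17.38 pos [ 536.3 -362.2  299. ] xang -1.4955 tilt [0.0033 0.0069] j [-0.34  0.39  0.14  0.   -1.31  1.99] F [ 0.7 -0.2 -2.7] w 19.4
row [-0.007, 0.038, 0.003, -0.3207, 0.0011, 0.0252] rows 5.1
```

View pics/w13.png

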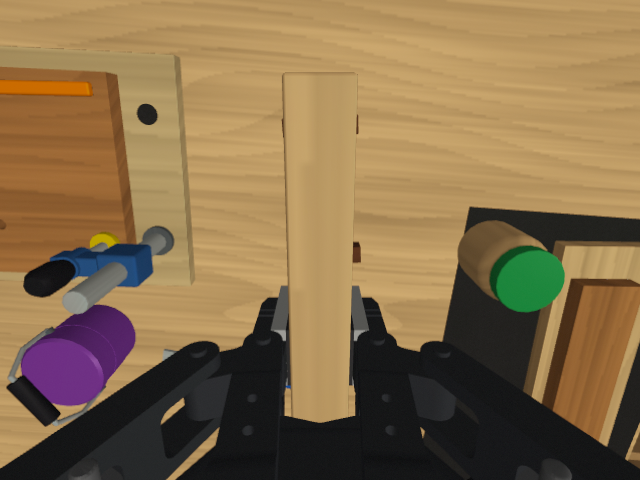

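View pics/s13.png

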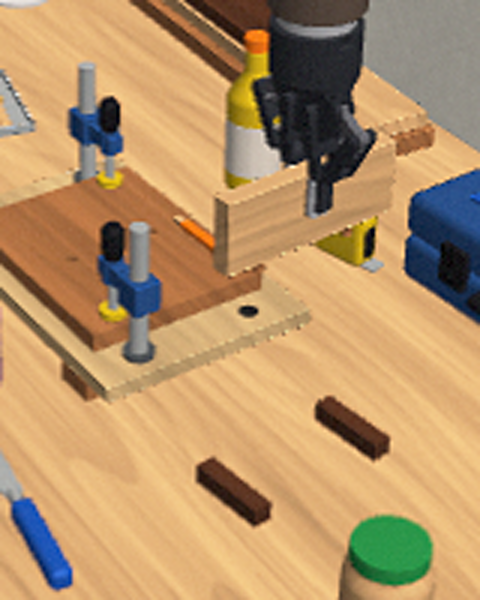

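>>> arm_command --increments '[-0.001,0.004,0,-0.015,0,0.001,255,-0.002,0.01,0,-0.045,0,0.003,255,-0.004,0.015,0.001,-0.085,0,0.006,255,-0.005,0.02,0.002,-0.13,0.001,0.01,255,-0.006,0.026,0.003,-0.175,0.001,0.014,255,-0.007,0.032,0.003,-0.22,0.001,0.018,255,-0.007,0.038,0.003,-0.26,0.001,0.021,255,-0.007,0.038,0.003,-0.295,0.001,0.0235,255,-0.007,0.038,0.003,-0.315,0.001,0.0247,255,-0.007,0.038,0.003,-0.3207,0.001,0.0252,255]'

```text
clock: 18.73
position: [536.1, -38.7, 294.9]
ee_rot: [0.511, -0.491, 0.489, -0.509]
contact_force: [0.1, 0.8, -2.0]
gripper_width: 19.3
```

Run:
```python
from h import *
from bench import get_image
d=get_image("wrist"); np.savez("w14.npz",**d); im=d["image"][:,:,::-1]; cv2.imwrite("pics/w14.png",im)
s=st();show(s)
tgt(s,(537.3,-40.5,165),-1.5336)
```

```text
t 18.77 pos [536.3 -38.9 295.1] xang -1.5318 tilt [-0.0015 -0.004 ] j [ 0.23  0.21 -0.13 -0.   -1.23  1.38] F [-0.3  0.7 -2.5] w 19.4
row [0.004, 0.002, -0.001, 0.0018, 0.1301, 0.0014] rows 2.1
```

View pics/w14.png

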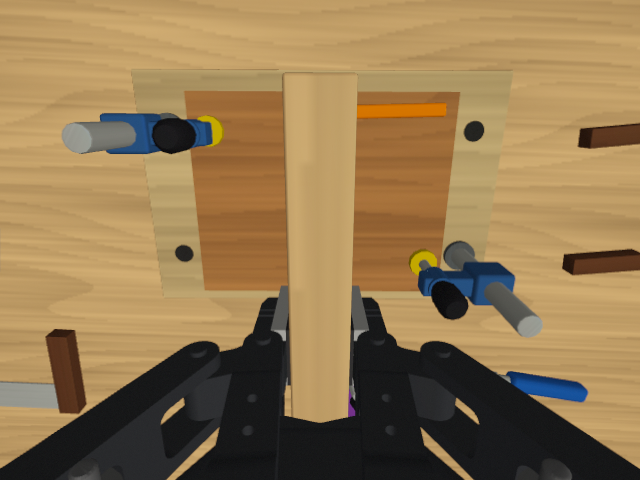

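>>> arm_command --increments '[0.002,0.001,0,0.0018,0.008,0.0014,255,0.004,0.002,0,0.0018,0.025,0.0014,255,0.004,0.002,0,0.0018,0.05,0.0014,255,0.004,0.002,0,0.0018,0.075,0.0014,255,0.004,0.002,0,0.0018,0.1,0.0014,255,0.004,0.002,0,0.0018,0.118,0.0014,255,0.004,0.002,0,0.0018,0.127,0.0014,255,0.004,0.002,0,0.0018,0.13,0.0014,255,0.004,0.002,0,0.0018,0.13,0.0014,255]'

```text
clock: 19.9
position: [537.6, -40.7, 165.4]
ee_rot: [-0.509, 0.491, -0.491, 0.51]
contact_force: [0.6, 0.1, -1.5]
gripper_width: 19.3
```

Run:
```python
from h import *
from bench import get_image
for n in ("wrist","side","top"):
    d=get_image(n); np.savez(n+"15.npz",**d); im=d["image"][:,:,::-1]; cv2.imwrite(f"pics/{n}15.png",im)
    if n=="side": cv2.imwrite("pics/s15c.png",cv2.resize(im[190:330,250:410],None,fx=5,fy=5-.8,interpolation=cv2.INTER_CUBIC))
s=st();show(s)
tgt(s,(537.3,-40.5,137.6),-1.5336)
```

```text
t 20.05 pos [537.7 -40.4 165.8] xang -1.5337 tilt [-0.0017  0.0016] j [ 0.23  0.32 -0.33 -0.   -0.92  1.38] F [ 0.1 -1.1 -1.6] w 19.2
row [-0.002, -0.0, -0.002, 0.0001, 0.0282, -0.0005] rows 0.5
```

View pics/wrist15.png

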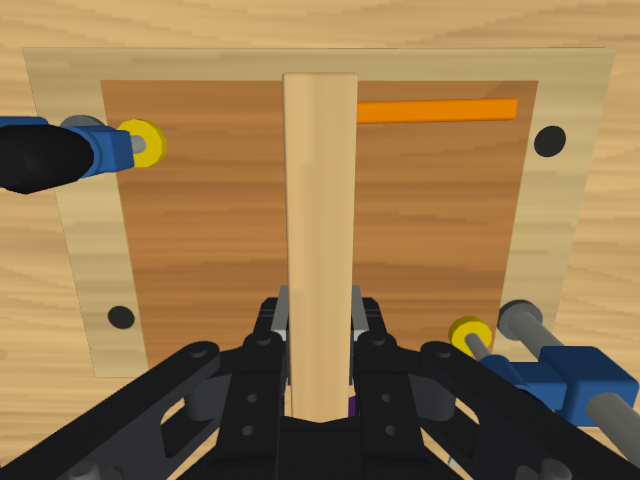

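View pics/s15c.png

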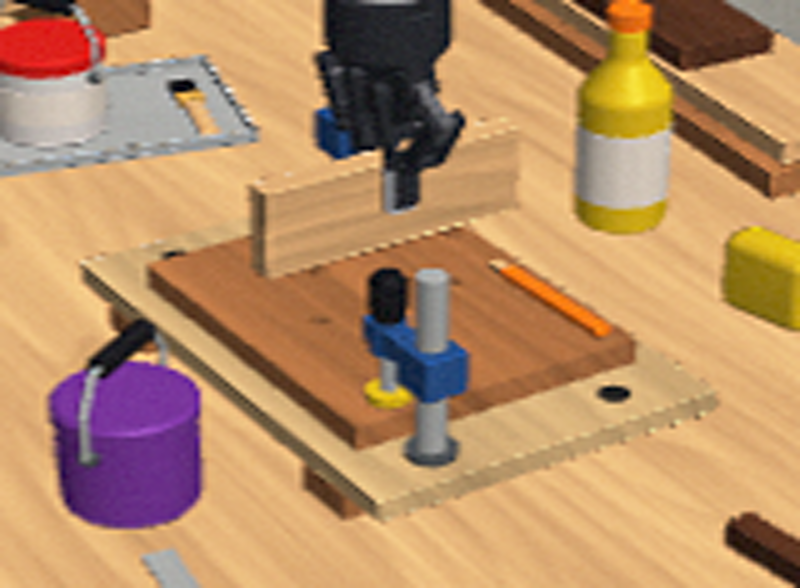

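>>> arm_command --increments '[-0.001,0,-0.001,0,0.004,-0.0002,255,-0.002,0,-0.002,0,0.011,-0.0005,255,-0.002,0,-0.002,0,0.018,-0.0005,255,-0.002,0,-0.002,0,0.024,-0.0005,255,-0.002,0,-0.002,0,0.027,-0.0005,255,-0.002,0,-0.002,0,0.028,-0.0005,255,-0.002,0,-0.002,0,0.028,-0.0005,255]'

```text
clock: 20.92
position: [537.4, -40.4, 137.9]
ee_rot: [0.509, -0.491, 0.491, -0.509]
contact_force: [0.2, 0.6, -2.0]
gripper_width: 19.1
```

Run:
```python
from h import *
from bench import get_image
for n in ("wrist","side","top"):
    d=get_image(n); np.savez(n+"16.npz",**d); im=d["image"][:,:,::-1]; cv2.imwrite(f"pics/{n}16.png",im)
    if n=="side": cv2.imwrite("pics/s16c.png",cv2.resize(im[215:275,285:365],None,fx=10,fy=10,interpolation=cv2.INTER_CUBIC))
    if n=="top": cv2.imwrite("pics/t16c.png",cv2.resize(im[200:295,270:410],None,fx=5.7,fy=5.7,interpolation=cv2.INTER_CUBIC))
s=st();show(s)
```

```text
t 21.07 pos [537.4 -40.4 138.1] xang -1.5337 tilt [0.0003 0.0001] j [ 0.23  0.35 -0.36  0.   -0.86  1.38] F [-0.1  0.1 -2.2] w 19.7
```

View pics/s16c.png

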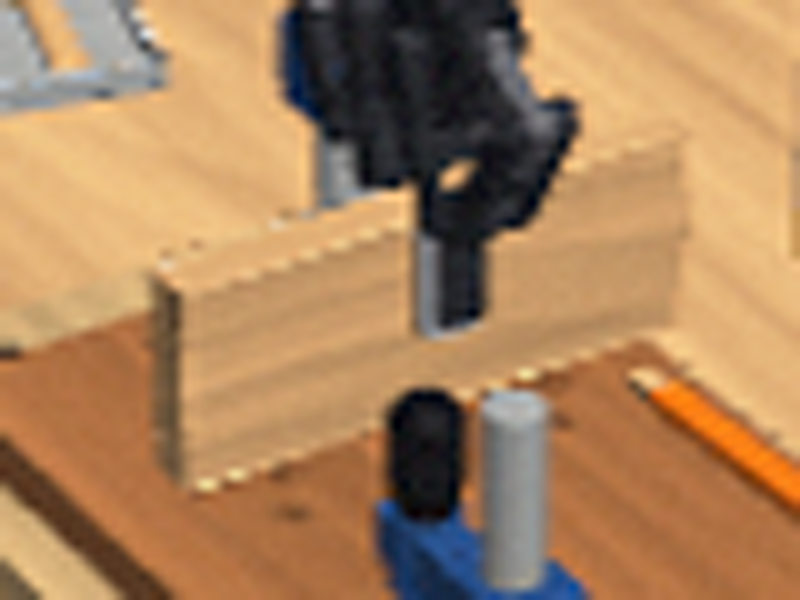

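View pics/wrist16.png

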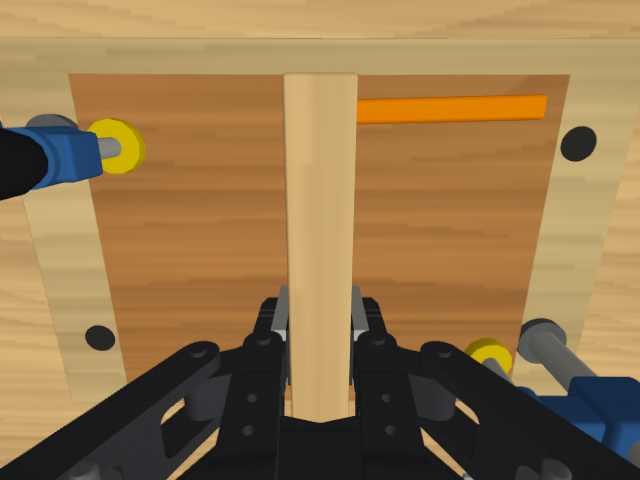

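View pics/t16c.png

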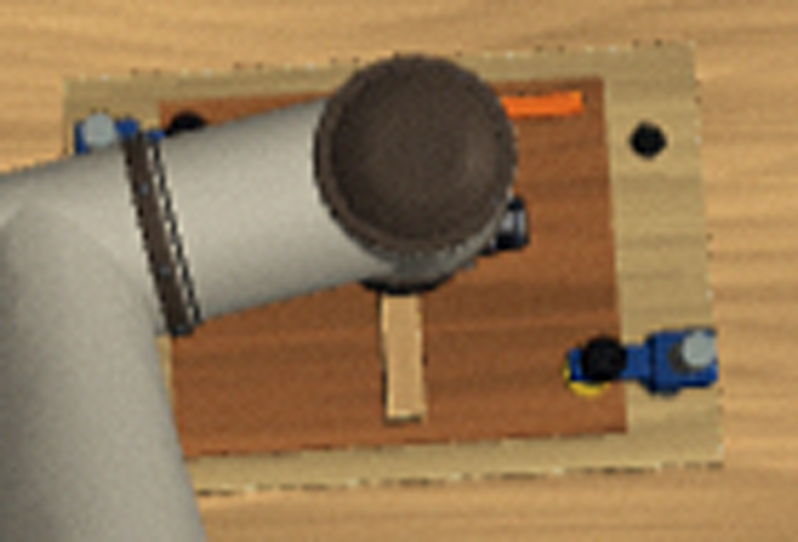

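Run:
```python
from h import *
def cr(p,f,o): return (np.array(p,float)+.5)/f-.5+np.array(o)
# wrist16
d=load("wrist16"); X=cloud(d)
c=onplane(d,[(69,74),(569,75)],60); print("brd far corners",c.round(1))
for nm,ctr,yw in [("w9",(536.12,-41.41),.0372)]:
    Q=R.from_euler('z',yw).as_matrix()[:2,:2]; print("expected",((np.array([(100,125),(100,-125)])@Q.T)+ctr).round(1))
m=(abs(X[...,2]-155.5)<6)&(abs(X[...,1]+41)<22)&(X[...,0]>520)
print("divider top z",np.median(X[m][:,2]).round(2))
vs,us=np.where(m); rows=[((us[vs==v].min()+us[vs==v].max())/2,v) for v in np.unique(vs) if (vs==v).sum()>15 and v<280]
L=onplane(d,rows,155.5); k=np.polyfit(L[:,0],L[:,1],1); xf=L[:,0].max(); xc=xf-90
print("divider wrist: xfar",xf.round(1),"ctr",xc.round(1),np.polyval(k,xc).round(2),"yaw",k[0].round(4),"vs stand 536.1 -41.4 .037")
# board left/right edge based stand y at wrist16
# top
d=load("top16")
e=onplane(d,cr([(385,420),(425,418)],5.7,(270,200)),155.5); e0=e.mean(0); v=np.array([np.cos(.037),np.sin(.037)])
print("top: near end",e.round(1),"ctr",(e0[:2]+90*v).round(1),"vs stand top 537.3 -43.8")
# side
d=load("side16")
h=onplane(d,cr([(293,510),(558,418)],10,(285,215)),60); print("side holes",h.round(1),h.mean(0).round(1),np.linalg.norm(h[0]-h[1]).round(1))
b=onplane(d,cr([(192,492),(672,335)],10,(285,215)),85.5); n=np.array([-np.sin(.037),np.cos(.037),0])
print("side bottom edge",b.round(1),"len",np.linalg.norm(b[0]-b[1]).round(1),"ctr",(b.mean(0)+10*n).round(1))
```

```text
brd far corners [[ 630.6   86.7   60. ]
 [ 639.5 -161.9   60. ]]
expected [[ 631.4   87.2]
 [ 640.7 -162.6]]
divider top z 155.54
divider wrist: xfar 625.9 ctr 535.9 -41.31 yaw 0.0374 vs stand 536.1 -41.4 .037
top: near end [[446.2 -36.1 155.5]
 [446.8 -56.8 155.5]] ctr [536.4 -43.1] vs stand top 537.3 -43.8
side holes [[486.9 -44.   60. ]
 [583.5 -41.1  60. ]] [535.2 -42.5  60. ] 96.7
side bottom edge [[447.1 -53.8  85.5]
 [617.9 -52.4  85.5]] len 170.9 ctr [532.1 -43.1  85.5]
```

Run:
```python
from h import *
from bench import workorder
d=load("wrist16"); X=cloud(d)
m=(abs(X[...,2]-155.5)<6)&(abs(X[...,1]+41)<8)&(X[...,0]>520); q=X[m]
print("pitch slope",np.polyfit(q[:,0],q[:,2],1)[0].round(4), "roll slope",np.polyfit(q[:,1],q[:,2],1)[0].round(4))
s=st(); show(s); print(np.abs(s["joint_vel"]).max())
d=load("top16"); Y=cloud(d); mm=(abs(Y[...,2]-87)<6)&(abs(Y[...,0]-513)<60)&(abs(Y[...,1]-400)<60); print("canister lid",Y[mm].mean(0).round(1),mm.sum())
if abs(np.polyfit(q[:,0],q[:,2],1)[0])<.03: print(workorder.job_done())
```

```text
pitch slope -0.0046 roll slope 0.0014
t 21.07 pos [537.4 -40.4 138.1] xang -1.5337 tilt [0.0003 0.0001] j [ 0.23  0.35 -0.36  0.   -0.86  1.38] F [-0.1  0.1 -2.2] w 19.7
0.00048703082482925964
canister lid [512.6 394.8  87.6] 480
the job is handed in; nothing more can be done
None
```

The job is handed in at about 21 s on the clock. The canister stands upright and released in the drip tray. The arm is holding the divider still over the cabinet side, ready for you to brush glue. The hand-in reports no verdict.

**Canister:** I lifted it by its bow handle, carried it above the left clamp, set it on the free spot in the tray and let go. At the end its lid measured about 88 mm above the bench, which matches it standing flat on the tray floor.

**Divider:** I carried it with its dowel tips about 45 mm above the clamp posts and then lowered it over the holes. No contact showed in the pictures or the force readings.

| Last check | Result |
|---|---|
| Centre of divider against centre of the two holes (wrist camera) | within 0.3 mm in x and y |
| Turn of divider against the line of holes (wrist camera) | within 0.001 rad |
| Dowel tips above the wood | about 11.5 mm |
| Tilt of divider | under 0.3° |
| Arm | at rest, jaws closed on the divider (19.7 mm) |

**Where the checks disagreed:**
- **Top camera:** it put the divider about 1 mm off the holes.
- **Side camera:** it put the divider about 1 mm off across its thickness and 3 mm short along its length. I put the 3 mm down to misreading the far lower corner, since that edge came out 171 mm long instead of 180 mm. The near corner alone gave about 2 mm.
- **Stand position:** the top and wrist cameras differed by about 2.5 mm on where the stand is. I placed the divider using the wrist camera for both the holes and the divider, so that error largely cancels.

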